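Click a damper cartridge into the sprung-ball holder in the bench vice

TASK

Take the grooved damper cartridge out of the parts stand and push it, foot down, into the bored holder block in the bench vice until the sprung ball in the bore clicks into its groove and holds it. Ease it in with a firm but gentle push and stop as soon as it is home, never bearing on the holder with more than about 30 N; leave everything else where it is and let go.

Things in the scene. Friction and masses are not known exactly. Their poses are not given: they have to be found in the camera images.
- cartridge: Damper cartridge, bare aluminium cylinder, 28 mm diameter, 150 mm long, 0.16 to 0.26 kg, upright in one hole of the stand. Ring groove round it centred 46 mm above its foot (11 mm wide, 4 mm deep, square shoulders); foot tapers from 28 mm at 9 mm up to 18 mm at the bottom; plain above the groove. Round: yaw does not matter. Origin: centre of its underside, z up its axis.
- vice: Blue bench vice, fixed, a 60 x 60 mm aluminium holder block clamped in its jaws. Block top 130 mm above the bench, 22 mm above the jaws; jaws 100 mm wide in y; screw and cross handle reach 145 mm to -x, rear 105 mm to +x. A dark spring cover stands 8 mm out of the block's +y side near its top. Origin: on the bench under the bore's axis, z up.
- mouth (a point): Centre of the bore's mouth, on the block's top face. Bore vertical, 30 mm diameter. In it a rigid flat stop and, always 46 mm above the stop, the sprung ball, both on one rigid carrier set to a height that varies and is not measured: stop 52 to 82 mm below the mouth, ball 6 to 36 mm below. Home: the cartridge stands on the stop with the ball in its groove.
- ball (a joint): Sprung ball, 12 mm, in the bore's +y side. 0 m: fully out, 5 mm into the bore; grows as it is pushed into the wall (some 2 to 4 mm as the plain cartridge passes); back near 0 once clicked into the groove. Spring 5 N plus 1.5 N/mm. Needs 5 to 12 N push as the foot taper meets it, then a 3 to 8 N drag that falls away at the click, just before the rigid stop.
- stand: Grey plastic parts stand, fixed, 80 x 220 x 30 mm (x, y, z), with three holes of 32 mm diameter and 20 mm depth in a row along its y, at y = -70, 0 and 70 mm. The parts stand 10 mm above the bench on the hole floors. Origin: centre of its underside.
- spacer: Plain aluminium spacer cylinder without groove, 27 mm diameter, 75 mm tall, standing in the stand; leave it. Origin: centre of its underside.
- rod: Piston rod: an aluminium foot 28 mm in diameter and 35 mm tall with a thin 10 mm rod up to 120 mm, standing in the stand; leave it. Origin: centre of its underside.
- bottle: Black bottle, 52 mm diameter, 150 mm tall, a bystander. Origin: centre of its underside.
- pump: White pump bottle, 72 mm diameter, 187 mm tall, a bystander. Origin: centre of its underside.
- collar: Black rubber collar, 48 mm outside, 18 mm high, lying on the bench, a bystander. Origin: centre of its underside.
- bush: Small steel bush, 28 mm outside, 16 mm high, on the bench, a bystander. Origin: centre of its underside.
- wrench: Steel wrench 180 mm long lying on the bench, a bystander. Origin: under its middle, x along it.
- screwdriver: Red-handled screwdriver 200 mm long lying on the bench, a bystander. Origin: under its middle, x along it.

How it is judged:
On the way, in this order (a step that is already met when the one before it is completed fails the run):
1. the cartridge is lifted clear of the stand (height (world z) of cartridge above 0.06 m), for 0.1 s.
2. its foot is started in the bore's mouth, upright (z of cartridge in the frame of mouth below -0.003 m and horizontal distance between cartridge and mouth below 0.006 m and angle between cartridge's own z axis and vertical below 0.12 rad), for 0.05 s.
3. it is pushed down until the ball has clicked back out into the groove (z of cartridge in the frame of mouth between -0.085 and -0.0505 m and horizontal distance between cartridge and mouth below 0.004 m and angle between cartridge's own z axis and vertical below 0.08 rad and value of joint ball below 0.001 m), for 0.2 s.
At the end, for the whole second after the job is handed in: The cartridge stands upright (within 0.08 rad) in the bore, its axis within 4 mm of the bore's, its foot 50.5 to 85 mm below the mouth, the sprung ball back out in its groove (ball joint under 1 mm), at rest and released (all of step 3 and linear speed of cartridge below 0.01 m/s); the robot touches nothing.
It fails at once if the cartridge bears on the vice, its holder block, stop and ball with more than 30 N (contact force between cartridge and vice above 30 N).
It fails at once if the spacer or the rod is moved more than 25 mm (distance of any of spacer, rod from where it was at the start of the episode above 0.025 m).
It fails at once if a bottle, the collar, the bush, the wrench or the screwdriver is moved more than 25 mm (distance of any of bottle, pump, collar, bush, wrench, screwdriver from where it was at the start of the episode above 0.025 m).
It also fails if it takes over 72 s, if anything falls off the work surface, if the arm or the gripper's body presses on something with over 40 N, if the wrist force passes 120 N, or if a joint passes its speed limit or range.

ROBOT

A 6-joint arm with a two-finger parallel gripper is mounted at the origin on the work surface. World frame = base frame: x ahead of the robot, y to its left, z up, the work surface at z = 0. Lengths are in m, angles in rad, forces in N, time in s.
With the tool pointing down it reaches from about 0.15 to 0.775 m from the base axis. Payload 6.1 kg.
Tool frame: the origin (TCP) lies on the centre line of the jaws, within the pads' length; the fingertips stand 8 mm ahead of it and the grasp point (between the pads) lies 11 mm behind it; z points along the fingers, y is the line along which they close (so a half turn about z gives the same grasp; the last joint's range is limited). The gripper opens to 85 mm and grips with 20 to 120 N. Pads are 22 mm wide; open, the fingers measure 114 mm over their backs; the gripper's body (76 mm by 85 mm) begins 54 mm behind the grasp point. The pads swing forward as they close: fully open they stand 13 mm farther back than shut.
Start: joints at [-1.252, 0.126, -0.04, 1.405, 0, 1.571], TCP at [0.165, -0.499, 0.239] pointing down, gripper open.
Joint ranges: [-2.72, 2.72], [-0.95, 1.95], [-1.27, 1.35], [-1.78, 2.02], [-1.46, 1.47], [-3.14, 3.14]. Speed limits (rad/s): [2.39, 2.39, 3.01, 3.14, 3.14, 3.14].

INTERFACE

Orientations are given as a unit quaternion [x, y, z, w].
In Python, from rig import status, read_camera, workorder gives the robot as it stands. The module is installed in compiled form; this text tells all that it offers.
- The arm moves only by the tool send_rows, never from a script. Its argument "motion" is one flat list of numbers, 6 for each row, row after row: the shift along the tool's x, y, z each as a share of 0.06 m, from -1 to 1, then the turn, a rotation vector about the tool's x, y, z each as a share of 0.08 rad, from -1 to 1. In form: [dx, dy, dz, rx, ry, rz, dx, dy, dz, rx, ry, rz, ...]. A call has 1 to 5 rows; each row shifts and turns the commanded pose from where the row before left it, along the tool's axes as they then stand; what a row does not reach is not made up. A row lasts 1/8 s, in which the tool goes at most 62.5 mm and 10.7 degrees, less where a joint would pass 70% of its speed; a pose out of reach is approached as far as the arm can. A call with a number of a shift or a turn outside -1 to 1 is refused whole. A call with a gripper value outside its range is refused whole. "gripper" is the closure, from -1 (fully open) to 1 (shut), set as the call begins (left out, the last holds). The fingers move at their own pace and stop on an object; "squeeze" is the grip in N (left out, the last holds). Time passes only in rows, so rows that do not move let the fingers close. It gives the time, the measured TCP pose, the force, the opening and the grip force at its end, in the units of the state.
- status.read_state(): the state, without advancing time (a new reading comes with each control period).
- read_camera(name): name is "side" or "top"; returns a dict with "color" (384x512x3 uint8, red, green, blue), "mtx" (3x3 intrinsics, pixels), "extrinsics" (4x4, takes a point from world to camera coordinates). Camera axes: x right, y up, looking along -z (the intrinsics and any distortion apply to the point x, -y, -z); pixel columns grow to the right and rows downward; lengths in m; the calibration is good to about 2 mm. A picture is of the moment at which its call begins. There is no depth.
- workorder.sign_off(): hands the job in; it is judged then, once.
The state is a dict: "t": time; "qpos": joint angles; "joint_vel": joint speeds; "joint_torque": joint torques, N m; "tcp_pos": TCP position; "tcp_rot": TCP orientation; "ft_force": force on the tool from outside, world axes, zero at the start; "torque": the same for the moment, N m; "width": finger opening in m; "grip_force": force on a finger pad.
Only numpy, scipy, OpenCV 4.12 (cv2) and the standard library are available. Lean on these libraries where they do the work, as an engineer would, in place of code of your own. Each camera call takes 0.05 s, during which the arm holds its last target. There are 200 camera calls.

## Working session

There is one attempt and no reset: what is moved stays moved. The work goes in short steps, Python scripts to look and compute and a tool call to move; the robot and the scene stay as the last step left them, time stands still between calls to the robot, and variables do not carry over. Pictures are saved under pics/ and viewed, at most 10 in all, crops included, and the job is handed in when it is done.

Besides the shell and the picture viewer there is one more tool, called after ">>>" as name(argument=value, ...), one argument or row to a line, values as JSON. send_rows: Moves the arm, as the interface text tells. Its arguments: {"type":"object","properties":{"motion":{"type":"array"},"gripper":{"type":"number"},"squeeze":{"type":"number"}},"required":["motion"]}

```bash
mkdir -p pics; cat > h.py <<'E'
import numpy as np, cv2
from rig import status, read_camera, workorder
def snap(n,f):
    c=read_camera(n); cv2.imwrite(f'pics/{f}.png',c['color'][:,:,::-1]); np.savez(f'{f}.npz',**c); return c
def ray(c,u,v):
    E=c['extrinsics'];K=c['mtx'];d=np.linalg.inv(K)@np.array([u,v,1.]);d=d*[1,-1,-1]
    R=E[:3,:3]; return -R.T@E[:3,3], R.T@d
def onz(c,u,v,z):
    o,d=ray(c,u,v); return o+d*(z-o[2])/d[2]
def proj(c,p):
    q=c['extrinsics'][:3,:3]@np.array(p)+c['extrinsics'][:3,3]; q=c['mtx']@(q*[1,-1,-1]); return q[:2]/q[2]
E
python3 -c "
from h import *
for n in ('top','side'):
  c=snap(n,n+'0'); print(n,ray(c,256,192),c['mtx'],c.keys())
s=status.read_state();print(s)"
```

```text
top (array([ 0.36618604, -0.01209358,  1.37924723]), array([ 0.17115528,  0.01865028, -0.98510916])) [[346.69987181   0.         258.78286579]
 [  0.         346.69987181 190.54608887]
 [  0.           0.           1.        ]] dict_keys(['color', 'mtx', 'extrinsics'])
side (array([0.40766794, 0.88875499, 0.60670259]), array([ 0.15792319, -0.85636389, -0.49171879])) [[348.56874288   0.         254.72813232]
 [  0.         348.56874288 189.02397046]
 [  0.           0.           1.        ]] dict_keys(['color', 'mtx', 'extrinsics'])
{'t': 0.1, 'qpos': array([-1.25199699e+00,  1.26337361e-01, -4.04985488e-02,  1.40538350e+00,
       -2.41955753e-06,  1.57077659e+00]), 'joint_vel': array([-0.00025982, -0.00164203,  0.00221412, -0.00096391,  0.00049075,
       -0.00058576]), 'joint_torque': array([ 5.81221138e-04, -4.36901486e+01,  3.53608382e+01,  1.36834290e-02,
        7.91984326e-05, -1.61421195e-05]), 'tcp_pos': array([ 0.16444017, -0.49821908,  0.23860092]), 'tcp_rot': array([ 9.87320933e-01,  1.58735216e-01, -1.14126934e-04, -7.02327918e-04]), 'ft_force': array([ 0.52113779,  0.19931015, -0.7722394 ]), 'torque': array([ 0.01815451,  0.0105525 , -0.01250475]), 'grip_force': 0.0, 'width': 0.08527757239393476}
```

View pics/top0.png

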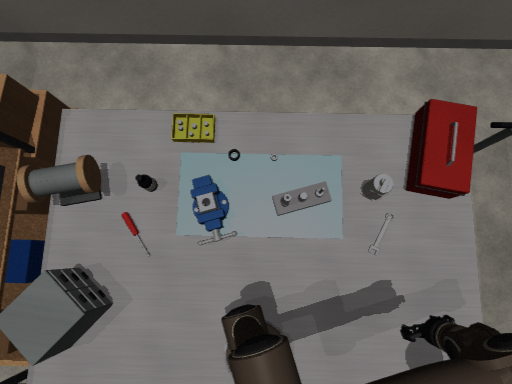

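View pics/side0.png

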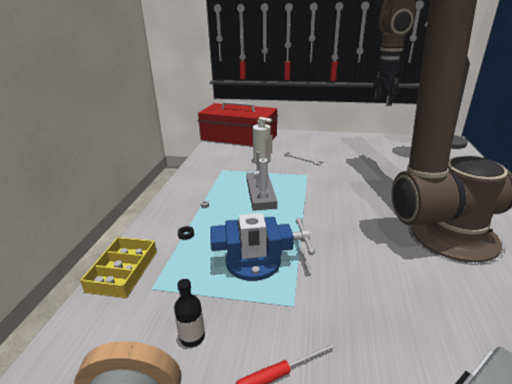

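The top view shows the vice at about (210,202) and the stand at (302,198) with three parts. In the side view the vice bore is near (252,221) and the stand near (262,190). I'll enlarge both areas.

```bash
python3 -c "
import cv2,numpy as np
t=cv2.imread('pics/top0.png');s=cv2.imread('pics/side0.png')
a=cv2.resize(t[165:245,180:340],None,fx=5,fy=5,interpolation=cv2.INTER_CUBIC)
cv2.imwrite('pics/a.png',a)
b=cv2.resize(s[110:280,200:320],None,fx=3.5,fy=3.5,interpolation=cv2.INTER_CUBIC);cv2.imwrite('pics/b.png',b)"
```

```text
(no output)
```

View pics/a.png

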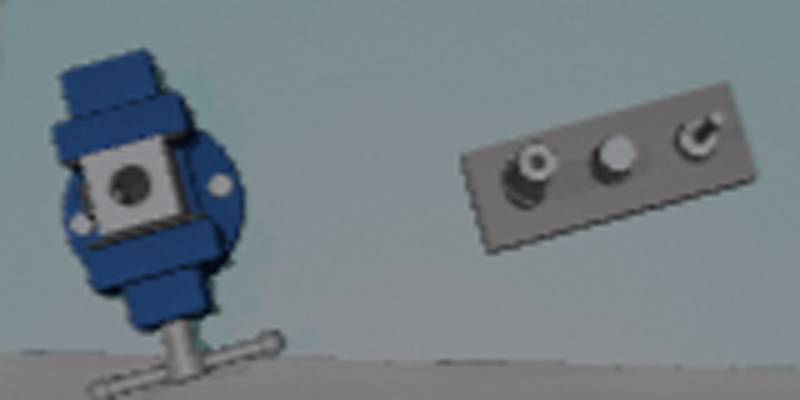

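View pics/b.png

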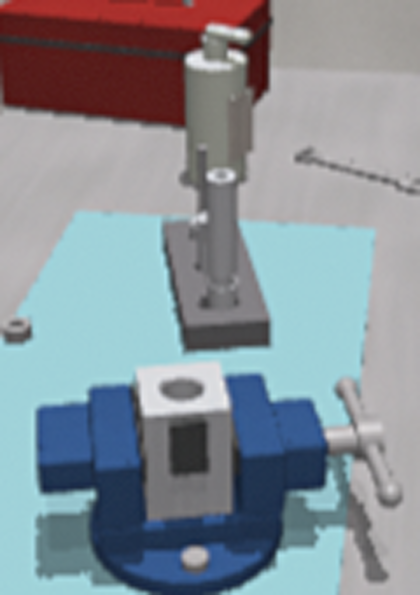

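The crops show the cartridge in the left (+y) hole, its ringed top at crop (538,162), the spacer in the middle and the rod on the right. The bore is at crop (130,185), which is about (206,202) full size, and at b (183,388) in the side view. Next I'll measure these.

```bash
cat > m.py <<'E'
from h import *
T=dict(np.load('top0.npz'));S=dict(np.load('side0.npz'))
def blob(c,u0,u1,v0,v1,lo,hi,near):
    g=cv2.cvtColor(c['color'],cv2.COLOR_RGB2GRAY)
    sat=cv2.cvtColor(c['color'],cv2.COLOR_RGB2HSV)[:,:,1]
    f=4; a=cv2.resize(g[v0:v1,u0:u1],None,fx=f,fy=f,interpolation=cv2.INTER_CUBIC)
    m=((a>=lo)&(a<=hi)).astype(np.uint8)
    n,l,st,ce=cv2.connectedComponentsWithStats(m)
    out=[]
    for i in range(1,n):
        if st[i,4]<80: continue
        x,y,w,h=st[i,:4]
        bc=np.array([u0+(x+w/2)/f-.5,v0+(y+h/2)/f-.5])
        cc=np.array([u0,v0])+(ce[i]+.5)/f-.5
        out.append((np.linalg.norm(bc-near),bc.round(2),cc.round(2),(w/f,h/f),st[i,4]/f/f))
    return sorted(out,key=lambda o:o[0])[:3]
for thr in (70,90,110):
    print('bore top',thr,blob(T,198,216,194,210,0,thr,(206,202))[:1])
    print('bore side',thr,blob(S,240,266,212,230,0,thr,(252,221))[:1])
for thr in (130,145,160,175):
    print('blk',thr,blob(T,190,222,185,216,thr,255,(206,202))[:1])
    print('cart',thr,blob(T,278,296,190,208,thr,255,(287.5,197.4))[:1])
    print('spacer',thr,blob(T,296,310,188,206,thr,255,(303,196))[:1])
g=cv2.cvtColor(T['color'],cv2.COLOR_RGB2GRAY);print(g[192:208,280:296])
g=cv2.cvtColor(S['color'],cv2.COLOR_RGB2GRAY)
for r in (157,160,165,170,175,180,185): print(r,g[r,250:276])
E
python3 m.py
```

```text
bore top 70 [(np.float64(0.625), array([205.5 , 201.62]), array([205.74, 201.54]), (np.float64(7.5), np.float64(7.75)), np.float64(41.375))]
bore side 70 []
bore top 90 [(np.float64(0.5303300858899106), array([205.62, 201.62]), array([205.65, 201.59]), (np.float64(8.25), np.float64(8.25)), np.float64(50.5625))]
bore side 90 []
bore top 110 [(np.float64(0.625), array([205.5 , 201.62]), array([205.58, 201.63]), (np.float64(9.0), np.float64(8.75)), np.float64(59.6875))]
bore side 110 [(np.float64(2.875), array([254.88, 221.  ]), array([255.23, 220.91]), (np.float64(4.25), np.float64(4.0)), np.float64(8.25))]
blk 130 [(np.float64(0.8003905296791061), array([205.38, 201.5 ]), array([205.55, 201.55]), (np.float64(18.75), np.float64(19.0)), np.float64(159.5625))]
cart 130 [(np.float64(0.41907636535601067), array([287.38, 197.  ]), array([287.23, 196.98]), (np.float64(6.75), np.float64(6.5)), np.float64(19.5))]
spacer 130 [(np.float64(0.9100137361600648), array([303.25, 195.12]), array([303.28, 195.17]), (np.float64(6.5), np.float64(6.25)), np.float64(28.5))]
blk 145 []
cart 145 []
spacer 14
[... 1228 characters left out ...]

 112 104 138 174 181 180 178 176]
160 [180 133 106  94 106 116 101  92  98 195 227 195 156 147 171 221 216 140
 106  99 135 172 179 178 176 177]
165 [175 176 177 179 180 180 142 102  88  96 109 115 120 119 120 115 108 126
 171 182 180 178 176 175 176 177]
170 [178 177 176 175 176 175 135 130 143 113 107 114 120 120 120 116 109 125
 171 179 176 174 173 174 176 178]
175 [129 130 131 129 109 116 115 104 100  99 108 114 121 121 120 118 109 108
 149 191 198 197 197 195 196 196]
180 [130 130 130 130 132 132 112 104 111 104 109 116 120 120 120 118 109 110
 125 130 166 193 198 197 196 196]
185 [132 130 130 130 131 115  91  99 112 104 108 115 120 121 121 116 108 111
 126 129 128 131 179 196 197 195]
```

```bash
cat > m2.py <<'E'
from h import *
T=dict(np.load('top0.npz'));S=dict(np.load('side0.npz'))
c=onz(T,287.2,197.0,.16);b=onz(T,205.6,201.6,.13);sp=onz(T,303.2,195.2,.085)
print('cart',c,'bore',b,'spacer',sp,'cartside proj',proj(S,[c[0],c[1],.16]),proj(S,[c[0],c[1],.1]),proj(S,[b[0],b[1],.13]))
print('bore side',onz(S,252.2,220.9,.13),'cart top side',onz(S,263.1,160.3,.16))
# stand corners (top face z=.03)
k=[(180+x/5-.4,165+y/5-.4) for x,y in ((462,155),(730,83),(757,180),(490,252))]
P=np.array([onz(T,*p,.03) for p in k]);print(P.round(4),P.mean(0)); d=(P[0]+P[3]-P[1]-P[2])/2;L=np.linalg.norm(d);yaw=np.arctan2(-d[0],d[1]);print(L,yaw);m=P.mean(0);print('hole+70',m+d/L*.07,'0',m)
# vice yaw from blue mask
k=[(180+x/5-.4,165+y/5-.4) for x,y in ((83,158),(167,138),(187,222),(95,243))]
print(np.array([onz(T,*p,.13) for p in k]).round(4),np.mean([onz(T,*p,.13) for p in k],0))
x=cv2.resize(S['color'][205:250,230:275],None,fx=12,fy=12,interpolation=cv2.INTER_CUBIC);y=cv2.resize(S['color'][150:195,240:285],None,fx=12,fy=12,interpolation=cv2.INTER_CUBIC)
cv2.imwrite('pics/c.png',cv2.resize(np.hstack([x,y])[:,:,::-1],(800,400)))
E
python3 m2.py
```

```text
cart [ 0.56227771 -0.10044312  0.16      ] bore [0.54391654 0.19433126 0.13      ] spacer [ 0.5824928  -0.16625255  0.085     ] cartside proj [264.06330516 158.9049857 ] [264.18277119 176.00656222] [253.25489422 219.60483669]
bore side [0.54545022 0.20021424 0.13      ] cart top side [ 0.5636372  -0.08957566  0.16      ]
[[ 0.5875 -0.0499  0.03  ]
 [ 0.6498 -0.2616  0.03  ]
 [ 0.5725 -0.2818  0.03  ]
 [ 0.5113 -0.073   0.03  ]] [ 0.58027426 -0.16658993  0.03      ]
0.21914034398396964 0.2856552668627991
hole+70 [ 0.56054922 -0.09942653  0.03      ] 0 [ 0.58027426 -0.16658993  0.03      ]
[[0.5631 0.2297 0.13  ]
 [0.5792 0.1689 0.13  ]
 [0.5177 0.1516 0.13  ]
 [0.501  0.2176 0.13  ]] [0.54024559 0.1919596  0.13      ]
```

View pics/c.png

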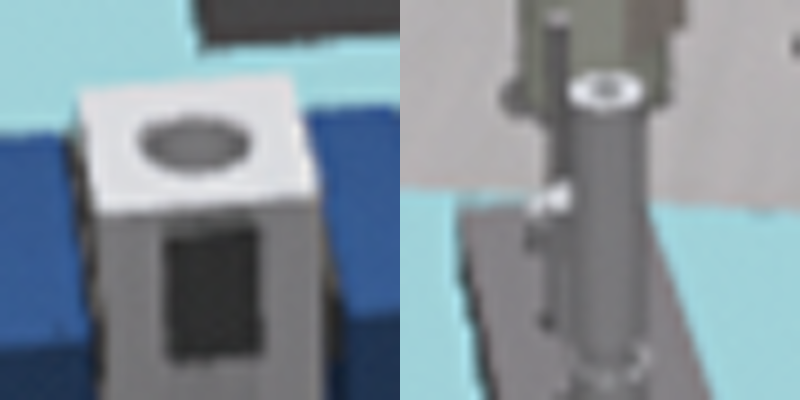

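The bore is at about (251,221) in the side view, with the cartridge top at about (263,160). Taking the top view as primary, the cartridge is at about (0.562,-0.100) and the bore at about (0.544,0.194). I'll close the jaws along world y, so tool yaw has to reach π. A test turn comes first.

>>> send_rows(
  motion=[0,0,0,0,0,-1],
  gripper=-0.2,
  squeeze=40,
)

```text
t: 0.22
tcp_pos: [0.1645, -0.4983, 0.2388]
tcp_rot: [0.98, 0.199, -0.0, -0.001]
ft_force: [-0.7, 0.5, -0.6]
width: 0.0697
grip_force: 0.0
```

```bash
python3 -c "
from h import *
s=status.read_state();print(s['t'],s['qpos'],s['tcp_rot'],s['width'])"
```

```text
0.225 [-1.25202674e+00  1.26238250e-01 -4.02496656e-02  1.40538383e+00
 -1.45820245e-07  1.48880124e+00] [ 9.79990406e-01  1.99044004e-01 -6.35816066e-05 -5.33935901e-04] 0.06974903196630804
```

>>> send_rows(
  motion=[0.27,-0.06,0,0,0,-1,0.27,-0.06,0,0,0,-1,0.27,-0.06,0,0,0,-1,0.27,-0.06,0,0,0,-1,0.27,-0.06,0,0,0,-1],
)

```text
t: 0.85
tcp_pos: [0.2236, -0.4401, 0.2388]
tcp_rot: [0.921, 0.39, -0.0, -0.001]
ft_force: [0.0, 0.9, -0.3]
width: 0.0514
grip_force: 0.0
```

>>> send_rows(
  motion=[0.28,0.05,0,0,0,-1,0.28,0.05,0,0,0,-1,0.28,0.05,0,0,0,-1,0.28,0.05,0,0,0,-1,0.28,0.05,0,0,0,-1],
)

```text
t: 1.48
tcp_pos: [0.2837, -0.3803, 0.2388]
tcp_rot: [0.825, 0.565, 0.0, -0.0]
ft_force: [0.6, 0.2, -0.3]
width: 0.0509
grip_force: 0.0
```

>>> send_rows(
  motion=[0.23,0.15,0,0,0,-1,0.23,0.15,0,0,0,-1,0.23,0.15,0,0,0,-1,0.23,0.15,0,0,0,-1,0.23,0.15,0,0,0,-1],
)

```text
t: 2.1
tcp_pos: [0.3418, -0.3228, 0.2388]
tcp_rot: [0.696, 0.718, -0.0, -0.0]
ft_force: [-0.6, 0.1, -0.6]
width: 0.0509
grip_force: 0.0
```

>>> send_rows(
  motion=[0.15,0.23,0,0,0,-1,0.15,0.23,0,0,0,-1,0.15,0.23,0,0,0,-1,0.15,0.23,0,0,0,-1,0.15,0.23,0,0,0,-1],
)

```text
t: 2.72
tcp_pos: [0.4008, -0.2661, 0.2388]
tcp_rot: [0.54, 0.842, 0.0, -0.0]
ft_force: [0.3, -0.4, 0.6]
width: 0.0515
grip_force: 0.0
```

>>> send_rows(
  motion=[0.05,0.28,0,0,0,-1,0.05,0.28,0,0,0,-1,0.05,0.28,0,0,0,-1,0.05,0.28,0,0,0,-1,0.05,0.28,0,0,0,-1],
)

```text
t: 3.35
tcp_pos: [0.462, -0.2074, 0.2388]
tcp_rot: [0.362, 0.932, 0.0, -0.0]
ft_force: [0.1, -0.2, -0.7]
width: 0.0515
grip_force: 0.0
```

>>> send_rows(
  motion=[-0.06,0.27,0,0,0,-1,-0.06,0.27,0,0,0,-1,-0.06,0.27,0,0,0,-1,-0.06,0.27,0,0,0,-1,-0.06,0.27,0,0,0,-1],
)

```text
t: 3.98
tcp_pos: [0.5212, -0.1501, 0.2388]
tcp_rot: [0.169, 0.986, 0.0, -0.001]
ft_force: [-0.1, 0.4, -0.8]
width: 0.0514
grip_force: 0.0
```

>>> send_rows(
  motion=[-0.1,0.15,0,0,0,-1,-0.1,0.15,0,0,0,-1,-0.1,0.15,0,0,0,-1,-0.1,0.15,0,0,0,-1,0,0,0,0,0,-0.2],
)

```text
t: 4.6
tcp_pos: [0.5523, -0.1204, 0.2387]
tcp_rot: [0.003, 1.0, 0.0, -0.001]
ft_force: [0.7, 0.2, -0.4]
width: 0.0514
grip_force: 0.0
```

```bash
python3 -c "
from h import *
from scipy.spatial.transform import Rotation as R
s=status.read_state();print(s['t'],s['qpos'],s['tcp_pos'],R.from_quat(s['tcp_rot']).as_matrix().round(4),s['width'],s['ft_force'])"
```

```text
4.6 [-2.14664518e-01  2.03854386e-01  5.19025673e-02  1.42000173e+00
 -3.18644445e-05 -2.08864776e-01] [ 0.55228174 -0.12041992  0.23865942] [[-1.0e+00  5.8e-03 -1.1e-03]
 [ 5.8e-03  1.0e+00  2.0e-04]
 [ 1.1e-03  2.0e-04 -1.0e+00]] 0.05143594388991565 [ 0.71988996  0.16020201 -0.39529946]
```

>>> send_rows(
  motion=[-0.18,0.37,0,0,0,-0.07,0,0,0.5,0,0,0,0,0,0.3,0,0,0,0,0,0,0,0,0],
)

```text
t: 5.1
tcp_pos: [0.5619, -0.0988, 0.1897]
tcp_rot: [0.001, 1.0, 0.0, -0.002]
ft_force: [0.4, -0.3, -0.5]
width: 0.0511
grip_force: 0.0
```

```bash
python3 -c "
from h import *
s=status.read_state();print(s['tcp_pos'],s['ft_force'])
a=snap('side','s1')['color'];b=snap('top','t1')['color']
x=cv2.resize(a[100:200,215:315],(400,400));y=cv2.resize(b[150:230,250:330],(400,400))
cv2.imwrite('pics/d.png',np.hstack([x,y])[:,:,::-1])"
```

```text
[ 0.56191904 -0.09883792  0.18969395] [ 0.41028432 -0.31742198 -0.47769736]
```

View pics/d.png

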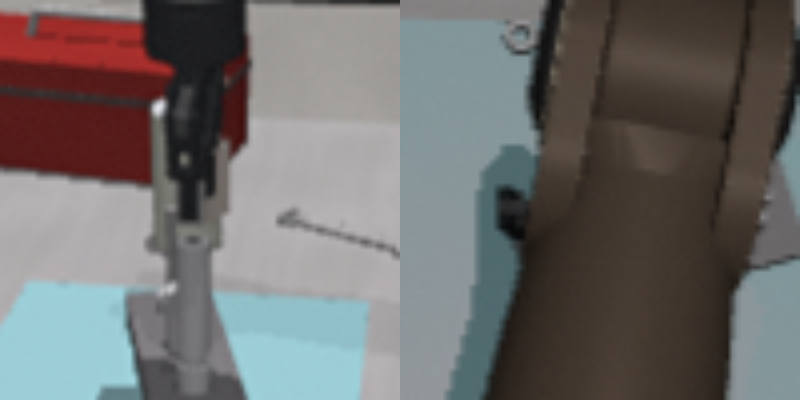

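The finger sits directly above the cartridge, about 1 px left of its axis in the side view. The top view is blocked by the arm. I'll measure that offset.

```bash
python3 -c "
from h import *
S=dict(np.load('s1.npz'));g=cv2.cvtColor(S['color'],cv2.COLOR_RGB2GRAY)
for r in (144,146,148,150,152,154,158,160,162,166,170,174,178,182): print(r,g[r,252:276])
for x in (.5619,):
  for y in (-.0988,-.07): print(proj(S,[x,y,.185]),proj(S,[x,y,.16]),proj(S,[x,y,.1]))"
```

```text
144 [ 49  92 108 115 105  64  42  32  26  28  28  25  27  35  29  24  40 101
 108 107 147 170 172 171]
146 [ 87  95 104 113 119 124 116  78  41  27  27  28  56  85  51  24  39 100
 108 105 148 171 174 174]
148 [176 125 104 112 117 122 114  79  38  27  28  29  56  83  50  31  64 102
 107 106 149 173 175 175]
150 [174 123 103 111 117 119 112  78  40  27  27  29  57  89  93 102 105 106
 104 106 150 174 177 176]
152 [175 123 103 112 115 131 123  81  40  27  25  27  57  92  97 101 104 105
 104 107 148 174 178 176]
154 [177 131 108 111  94  86  85  71  42  29  27  28  54  89  96 100 102 103
 141 173 178 177 176 175]
158 [157 117 105 111  96  88  88 113 126 126 121 118 122 121 118 115 112 102
 136 166 175 175 174 173]
160 [103  93 103 112 100  89  84 114 127 107  86  79  92 118 131 108 105  97
 132 167 175 174 172 172]
162 [118 105 103 105  93  86  80  91 105 112 119 118 116 110 101  93 133 147
 168 175 175 172 172 174]
166 [174 173 176 176 139  98  82  92 104 109 112 111 111 107 101 119 168 178
 176 174 173 172 173 176]
170 [159 159 161 158 124 121 136 107 101 108 112 112 111 112 103 114 155 163
 159 159 159 159 161 161]
174 [117 117 129 129 113 103  94  95 102 108 112 113 118 113 103 100 155 180
 181 179 179 179 179 180]
178 [119 115 105 106  97  97  97  97 107 112 118 119 116 114 104 101 115 139
 173 181 179 179 179 178]
182 [119 119 119 119 105  99 104 101 107 112 119 118 117 113 104 102 115 116
 119 163 179 178 178 178]
[264.05173629 151.71958242] [264.1030357  159.12447893] [264.22162799 176.24287743]
[262.60642678 155.41443328] [262.67533531 162.94943178] [262.83449827 180.3535568 ]
```

Allowing for the camera bias, the finger and cartridge are aligned to within about 1.5 mm. I'll descend and grip.

>>> send_rows(
  motion=[0,0,0.4,0,0,0,0,0,0.4,0,0,0,0,0,0.2,0,0,0,0,0,0,0,0,0],
)

```text
t: 5.7
tcp_pos: [0.563, -0.0988, 0.1313]
tcp_rot: [0.001, 1.0, 0.0, -0.0]
ft_force: [-0.4, 0.6, -0.7]
width: 0.0512
grip_force: 0.0
```

>>> send_rows(
  motion=[0,0,0,0,0,0,0,0,0,0,0,0,0,0,0,0,0,0,0,0,0,0,0,0,0,0,0,0,0,0],
  gripper=1,
  squeeze=60,
)

```text
t: 6.32
tcp_pos: [0.564, -0.0989, 0.1328]
tcp_rot: [0.001, 1.0, -0.0, 0.001]
ft_force: [-0.3, -0.4, 6.1]
width: 0.0264
grip_force: 59.0
```

>>> send_rows(
  motion=[0,0,-0.2,0,0,0,0,0,-0.5,0,0,0,0,0,-0.8,0,0,0,0,0,-0.8,0,0,0,0,0,-0.3,0,0,0],
)

```text
t: 6.95
tcp_pos: [0.5637, -0.0988, 0.291]
tcp_rot: [0.001, 1.0, -0.0, 0.002]
ft_force: [1.4, -0.2, -2.1]
width: 0.0265
grip_force: 59.2
```

```bash
python3 -c "
from h import *
s=status.read_state();print(s['tcp_pos'],s['ft_force'],s['width'],s['grip_force'],s['torque'])
a=snap('side','s2')['color']
x=cv2.resize(a[80:200,200:320],(480,480),interpolation=cv2.INTER_CUBIC)
cv2.imwrite('pics/e.png',x[:,:,::-1])"
```

```text
[ 0.56366102 -0.09880592  0.29095582] [ 1.37688333 -0.18670587 -2.10088624] 0.02653192208313819 59.17585730552673 [ 0.0110854   0.02222069 -0.0352522 ]
```

View pics/e.png

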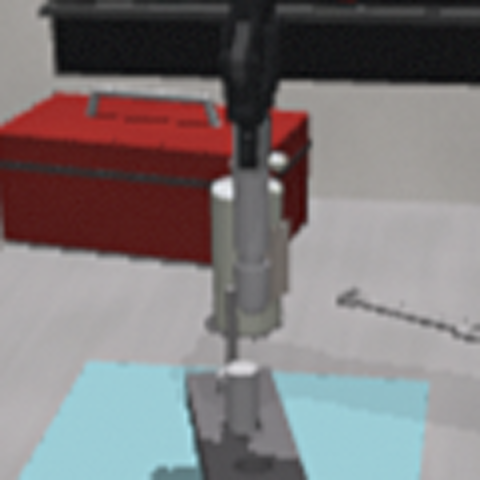

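The cartridge is gripped upright with its groove visible. Now I'll carry it over the bore, at about (0.545,0.196).

>>> send_rows(
  motion=[0,0.3,0,0,0,0,0.05,0.7,0,0,0,0,0.1,0.8,0,0,0,0,0.1,0.8,0,0,0,0,0.05,0.8,0,0,0,0],
)

```text
t: 7.62
tcp_pos: [0.544, 0.1075, 0.2857]
tcp_rot: [0.0, 1.0, -0.0, -0.001]
ft_force: [0.7, 0.3, -0.8]
width: 0.0267
grip_force: 59.3
```

>>> send_rows(
  motion=[0,0.7,0,0,0,0,0,0.5,0,0,0,0,0,0.3,0,0,0,0,0,0,0.3,0,0,0,0,0,0,0,0,0],
)

```text
t: 8.25
tcp_pos: [0.5445, 0.1952, 0.2673]
tcp_rot: [0.0, 1.0, -0.001, -0.002]
ft_force: [-0.4, 0.4, -1.7]
width: 0.0267
grip_force: 59.4
```

```bash
python3 -c "
from h import *
s=status.read_state();print(s['tcp_pos'],s['tcp_rot'],s['ft_force'],s['width'],s['torque'])
c=snap('side','s3');a=c['color']
x=cv2.resize(a[165:240,212:292],(800,750),interpolation=cv2.INTER_CUBIC)[:600]
cv2.imwrite('pics/f.png',x[:,:,::-1])
p=s['tcp_pos']
for z in (.0,.03,.046): print(proj(c,[p[0],p[1],p[2]-.123+z]))
print(proj(c,[p[0],p[1],.13]))"
```

```text
[0.54445515 0.19522792 0.26726651] [ 4.76666922e-04  9.99997827e-01 -7.30001407e-04 -1.89339214e-03] [-0.41219432  0.38423548 -1.69442095] 0.026667750084415263 [-0.05737978  0.0066976   0.00084102]
[252.84305647 214.87935094]
[252.56531002 204.28359394]
[252.41315569 198.47905427]
[252.97180559 219.79100451]
```

View pics/f.png

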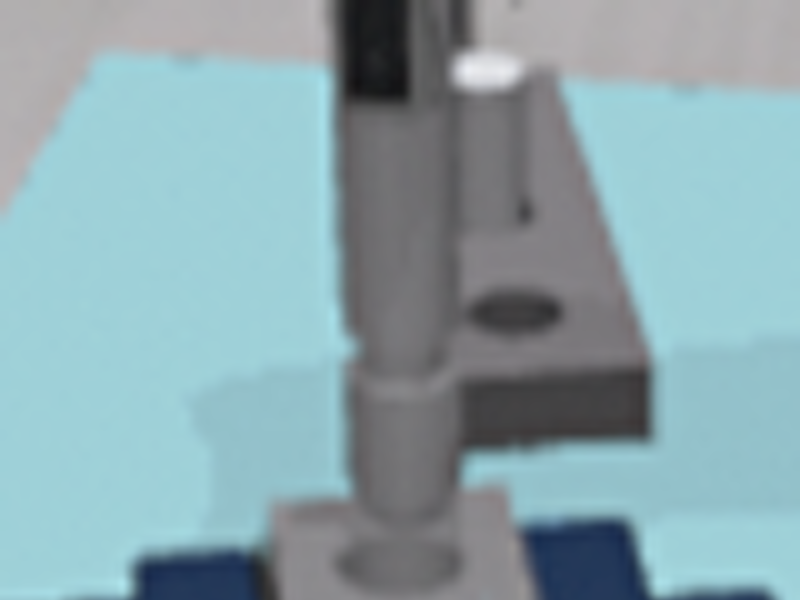

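The cartridge hangs above the bore: foot centre at crop (405,515), bore ellipse at about (400,565). I'll quantify the sideways offset.

```bash
python3 -c "
from h import *
S=dict(np.load('s3.npz'));g=cv2.cvtColor(S['color'],cv2.COLOR_RGB2GRAY)
print('cols 244-262')
for r in list(range(196,228)): print(r,g[r,242:264])
S=dict(np.load('side0.npz'));g=cv2.cvtColor(S['color'],cv2.COLOR_RGB2GRAY)
for r in list(range(212,230)): print(r,g[r,238:268])"
```

```text
cols 244-262
196 [193 194 198 198 132  98 104 111 116 121 119 118 114 109  98  95  90  68
  57  62  64  64]
197 [194 194 197 197 139 102 104 109 117 120 120 117 115 108  99  99 103  90
  74  66  64  65]
198 [194 195 196 198 162 123 107 108 116 119 120 117 113 107 105 112 120 116
 106  99  92  89]
199 [194 195 196 198 188 149 112 107 116 119 118 116 112 103 106 118 121 122
 122 122 117 115]
200 [194 195 190 190 178 140 106 103 112 116 115 114 107  95 103 119 121 122
 122 121 122 122]
201 [188 189 184 182 149 120 101 102 110 113 112 110 103  96 110 124 123 122
 122 122 123 122]
202 [179 180 183 183 143 118 111 108 111 115 116 111 109 116 128 122 109 104
 102 101 100 102]
203 [180 181 183 183 137 108 114 123 127 130 130 125 123 131 126 105  81  73
  68  65  66  66]
204 [181 180 183 184 131  98 107 121 129 130 132 129 125 121 111  99  74  63
  63  65  65  65]
205 [180 181 183 183 132  98 102 111 114 115 119 118 116 111 108 100  76  66
  67  67  66  68]
206 [181 180 183 184 138 101 102 110 114 117 118 118 115 111 106 101  75  65
  67  66  67  67]
207 [182 181 183 184 146 105 101 109 114 1
[... 3538 characters left out ...]
165 178 182 197
 221 223 221 220 218 220 220 224 228 165  99  80]
225 [ 75  82 193 223 220 219 219 219 221 222 224 225 217 214 214 223 225 225
 225 223 222 221 220 221 223 225 229 174 100  79]
226 [ 74  74 164 220 223 222 221 220 221 222 223 223 224 225 225 226 226 225
 225 224 225 219 215 207 204 206 207 166  98  78]
227 [ 66  67 146 218 227 225 224 224 225 219 215 207 205 205 205 200 197 191
 188 188 186 174 168 154 150 151 153 138  95  83]
228 [ 59  58 123 187 198 196 188 187 186 174 169 156 147 147 142 133 128 117
 111 108 116 118 117 117 116 116 118 117  89  83]
229 [ 61  53  85 129 135 134 122 116 118 118 109 104  97  96  88  90  92  91
  87  86 100 115 117 117 118 117 118 118  89  83]
```

Relative measurements from both views agree: shift about +1.3 mm in x and +0.8 mm in y. Then I'll descend gently.

>>> send_rows(
  motion=[-0.02,0.013,0.1,0,0,0,0,0,0.08,0,0,0,0,0,0,0,0,0,0,0,0,0,0,0],
)

```text
t: 8.8
tcp_pos: [0.5468, 0.1959, 0.2587]
tcp_rot: [0.001, 1.0, 0.0, 0.0]
ft_force: [0.2, -0.1, -2.3]
width: 0.0269
grip_force: 59.4
```

>>> send_rows(
  motion=[0,0,0.03,0,0,0,0,0,0.03,0,0,0,0,0,0,0,0,0],
)

```text
t: 9.18
tcp_pos: [0.5467, 0.1961, 0.2547]
tcp_rot: [0.001, 1.0, -0.0, -0.0]
ft_force: [0.2, 0.0, -2.7]
width: 0.0266
grip_force: 59.4
```

>>> send_rows(
  motion=[0,0,0.04,0,0,0,0,0,0.04,0,0,0,0,0,0,0,0,0],
)

```text
t: 9.55
tcp_pos: [0.5466, 0.1961, 0.2498]
tcp_rot: [0.001, 1.0, -0.0, -0.0]
ft_force: [-0.1, -0.6, -2.1]
width: 0.0267
grip_force: 59.4
```

>>> send_rows(
  motion=[0,0,0.03,0,0,0,0,0,0.03,0,0,0,0,0,0,0,0,0],
)

```text
t: 9.93
tcp_pos: [0.5466, 0.196, 0.2463]
tcp_rot: [0.001, 1.0, -0.0, -0.0]
ft_force: [-0.2, -0.3, -3.2]
width: 0.0266
grip_force: 59.4
```

>>> send_rows(
  motion=[0,0,0.03,0,0,0,0,0,0,0,0,0],
)

```text
t: 10.18
tcp_pos: [0.5467, 0.196, 0.2445]
tcp_rot: [0.001, 1.0, -0.0, -0.0]
ft_force: [-0.1, 0.7, -1.5]
width: 0.0267
grip_force: 59.4
```

>>> send_rows(
  motion=[0,0,0.03,0,0,0,0,0,0,0,0,0],
)

```text
t: 10.42
tcp_pos: [0.5467, 0.196, 0.2427]
tcp_rot: [0.001, 1.0, -0.0, -0.0]
ft_force: [0.5, 0.4, -1.9]
width: 0.027
grip_force: 59.4
```

>>> send_rows(
  motion=[0,0,0.03,0,0,0,0,0,0,0,0,0],
)

```text
t: 10.68
tcp_pos: [0.5467, 0.1961, 0.2409]
tcp_rot: [0.001, 1.0, -0.0, -0.0]
ft_force: [0.0, 0.2, -2.3]
width: 0.0266
grip_force: 59.4
```

>>> send_rows(
  motion=[0,0,0.03,0,0,0,0,0,0.03,0,0,0,0,0,0,0,0,0],
)

```text
t: 11.05
tcp_pos: [0.5467, 0.196, 0.2373]
tcp_rot: [0.001, 1.0, -0.0, -0.0]
ft_force: [-0.3, 0.3, -2.6]
width: 0.0268
grip_force: 59.4
```

>>> send_rows(
  motion=[0,0,0.03,0,0,0,0,0,0.03,0,0,0,0,0,0,0,0,0],
)

```text
t: 11.42
tcp_pos: [0.5467, 0.1961, 0.2337]
tcp_rot: [0.001, 1.0, -0.0, -0.0]
ft_force: [-0.4, 0.1, -2.0]
width: 0.027
grip_force: 59.4
```

>>> send_rows(
  motion=[0,0,0.03,0,0,0,0,0,0.03,0,0,0,0,0,0,0,0,0],
)

```text
t: 11.8
tcp_pos: [0.5467, 0.1961, 0.2301]
tcp_rot: [0.001, 1.0, -0.0, -0.0]
ft_force: [0.3, -0.3, -3.2]
width: 0.0267
grip_force: 59.4
```

>>> send_rows(
  motion=[0,0,0.03,0,0,0,0,0,0.03,0,0,0,0,0,0,0,0,0],
)

```text
t: 12.18
tcp_pos: [0.5467, 0.1961, 0.2265]
tcp_rot: [0.001, 1.0, -0.0, -0.0]
ft_force: [-0.6, -0.7, -2.4]
width: 0.0266
grip_force: 59.4
```

>>> send_rows(
  motion=[0,0,0.03,0,0,0,0,0,0.02,0,0,0,0,0,0,0,0,0],
)

```text
t: 12.55
tcp_pos: [0.5468, 0.1959, 0.2236]
tcp_rot: [0.001, 1.0, -0.0, 0.0]
ft_force: [0.3, -1.8, -1.6]
width: 0.0263
grip_force: 59.4
```

>>> send_rows(
  motion=[0,0,0.03,0,0,0,0,0,0.02,0,0,0,0,0,0,0,0,0],
)

```text
t: 12.92
tcp_pos: [0.5468, 0.1957, 0.2211]
tcp_rot: [0.001, 1.0, -0.0, 0.0]
ft_force: [-0.8, -3.9, 2.8]
width: 0.0268
grip_force: 60.0
```

The ball has made contact, with -y lateral force and rising push. I'll continue gently.

>>> send_rows(
  motion=[0,0,0.02,0,0,0,0,0,0.02,0,0,0,0,0,0,0,0,0],
)

```text
t: 13.3
tcp_pos: [0.5467, 0.1957, 0.2183]
tcp_rot: [0.001, 1.0, -0.0, 0.0]
ft_force: [-1.3, -3.8, 3.6]
width: 0.0267
grip_force: 60.1
```

>>> send_rows(
  motion=[0,0,0.02,0,0,0,0,0,0.02,0,0,0,0,0,0,0,0,0],
)

```text
t: 13.68
tcp_pos: [0.5467, 0.1956, 0.2158]
tcp_rot: [0.001, 1.0, -0.001, 0.0]
ft_force: [-0.7, -4.0, 2.6]
width: 0.0266
grip_force: 60.0
```

>>> send_rows(
  motion=[0,0,0.02,0,0,0,0,0,0.02,0,0,0,0,0,0,0,0,0],
)

```text
t: 14.05
tcp_pos: [0.5466, 0.1957, 0.2128]
tcp_rot: [0.001, 1.0, -0.001, -0.0]
ft_force: [-0.5, -4.6, -0.4]
width: 0.0266
grip_force: 59.9
```

>>> send_rows(
  motion=[0,0,0.02,0,0,0,0,0,0.02,0,0,0,0,0,0,0,0,0],
)

```text
t: 14.42
tcp_pos: [0.5467, 0.1957, 0.2107]
tcp_rot: [0.001, 1.0, -0.0, -0.0]
ft_force: [0.5, -4.8, 0.5]
width: 0.0266
grip_force: 60.1
```

>>> send_rows(
  motion=[0,0,0.03,0,0,0,0,0,0.03,0,0,0,0,0,0.03,0,0,0,0,0,0,0,0,0],
)

```text
t: 14.92
tcp_pos: [0.5466, 0.1957, 0.2051]
tcp_rot: [0.001, 1.0, -0.0, -0.0]
ft_force: [-0.2, -5.8, 0.2]
width: 0.0265
grip_force: 60.1
```

>>> send_rows(
  motion=[0,0,0.03,0,0,0,0,0,0.03,0,0,0,0,0,0.03,0,0,0,0,0,0,0,0,0],
)

```text
t: 15.42
tcp_pos: [0.5466, 0.1957, 0.1996]
tcp_rot: [0.001, 1.0, -0.0, -0.0]
ft_force: [0.5, -5.0, -1.0]
width: 0.0267
grip_force: 60.1
```

>>> send_rows(
  motion=[0,0,0.03,0,0,0,0,0,0.03,0,0,0,0,0,0.03,0,0,0,0,0,0,0,0,0],
)

```text
t: 15.92
tcp_pos: [0.5467, 0.1957, 0.1944]
tcp_rot: [0.001, 1.0, -0.0, -0.0]
ft_force: [0.1, -5.0, 0.1]
width: 0.0265
grip_force: 60.1
```

>>> send_rows(
  motion=[0,0,0.03,0,0,0,0,0,0.03,0,0,0,0,0,0,0,0,0],
)

```text
t: 16.3
tcp_pos: [0.5466, 0.1957, 0.1906]
tcp_rot: [0.001, 1.0, -0.0, -0.0]
ft_force: [0.1, -4.8, -1.4]
width: 0.0268
grip_force: 60.0
```

>>> send_rows(
  motion=[0,0,0.03,0,0,0,0,0,0.03,0,0,0,0,0,0,0,0,0],
)

```text
t: 16.68
tcp_pos: [0.5467, 0.1957, 0.1871]
tcp_rot: [0.001, 1.0, -0.001, -0.0]
ft_force: [0.4, -5.2, -0.3]
width: 0.0267
grip_force: 60.0
```

>>> send_rows(
  motion=[0,0,0.03,0,0,0,0,0,0,0,0,0],
)

```text
t: 16.92
tcp_pos: [0.5467, 0.1957, 0.1853]
tcp_rot: [0.001, 1.0, -0.001, -0.0]
ft_force: [2.1, -4.9, -0.0]
width: 0.0265
grip_force: 60.0
```

>>> send_rows(
  motion=[0,0,0.02,0,0,0,0,0,0,0,0,0],
)

```text
t: 17.18
tcp_pos: [0.5467, 0.1957, 0.1842]
tcp_rot: [0.001, 1.0, -0.0, -0.0]
ft_force: [-0.0, -5.9, -0.5]
width: 0.0265
grip_force: 60.1
```

>>> send_rows(
  motion=[0,0,0.02,0,0,0,0,0,0,0,0,0],
)

```text
t: 17.42
tcp_pos: [0.5466, 0.1957, 0.1825]
tcp_rot: [0.001, 1.0, -0.001, -0.001]
ft_force: [0.7, -5.8, -3.8]
width: 0.0269
grip_force: 59.8
```

>>> send_rows(
  motion=[0,0,0.02,0,0,0,0,0,0,0,0,0],
)

```text
t: 17.68
tcp_pos: [0.5465, 0.1958, 0.1808]
tcp_rot: [0.001, 1.0, -0.001, -0.001]
ft_force: [1.8, -4.3, -5.6]
width: 0.0266
grip_force: 59.5
```

>>> send_rows(
  motion=[0,0,0.02,0,0,0,0,0,0,0,0,0],
)

```text
t: 17.92
tcp_pos: [0.5464, 0.1962, 0.1801]
tcp_rot: [0.001, 1.0, 0.0, -0.001]
ft_force: [2.3, -3.5, -7.9]
width: 0.0266
grip_force: 59.4
```

>>> send_rows(
  motion=[0,0,0.015,0,0,0,0,0,0,0,0,0],
)

```text
t: 18.18
tcp_pos: [0.5465, 0.1962, 0.18]
tcp_rot: [0.001, 1.0, 0.0, -0.0]
ft_force: [1.0, -3.6, -7.5]
width: 0.0268
grip_force: 59.5
```

The ball is pulling the cartridge down and the lateral force is falling, so the groove is engaging. I'll take smaller steps to find the stop.

>>> send_rows(
  motion=[0,0,0.01,0,0,0,0,0,0,0,0,0],
)

```text
t: 18.42
tcp_pos: [0.5466, 0.1962, 0.1798]
tcp_rot: [0.001, 1.0, 0.0, 0.0]
ft_force: [0.7, -2.8, -4.4]
width: 0.0261
grip_force: 59.7
```

>>> send_rows(
  motion=[0,0,0.01,0,0,0,0,0,0,0,0,0],
)

```text
t: 18.68
tcp_pos: [0.5467, 0.1963, 0.1794]
tcp_rot: [0.001, 1.0, 0.0, 0.0]
ft_force: [-1.1, -3.1, -2.0]
width: 0.0268
grip_force: 59.9
```

>>> send_rows(
  motion=[0,0,0.01,0,0,0,0,0,0,0,0,0],
)

```text
t: 18.92
tcp_pos: [0.5467, 0.1963, 0.1787]
tcp_rot: [0.001, 1.0, 0.0, 0.0]
ft_force: [-2.1, -1.5, -0.6]
width: 0.0263
grip_force: 60.1
```

>>> send_rows(
  motion=[0,0,0.01,0,0,0,0,0,0,0,0,0],
)

```text
t: 19.18
tcp_pos: [0.5468, 0.1963, 0.1786]
tcp_rot: [0.001, 1.0, 0.0, 0.0]
ft_force: [-3.2, -2.3, 5.6]
width: 0.0267
grip_force: 60.5
```

>>> send_rows(
  motion=[0,0,0.01,0,0,0,0,0,0,0,0,0],
)

```text
t: 19.42
tcp_pos: [0.5469, 0.1962, 0.1786]
tcp_rot: [0.001, 1.0, 0.0, 0.001]
ft_force: [-4.6, -3.1, 7.9]
width: 0.0268
grip_force: 60.9
```

The cartridge is hard on the stop: z holds at 0.1786 while Fz rises, with about 10 N of push. I'll ease off and release.

>>> send_rows(
  motion=[0,0,-0.025,0,0,0,0,0,0,0,0,0],
  squeeze=20,
)

```text
t: 19.68
tcp_pos: [0.5468, 0.1962, 0.1787]
tcp_rot: [0.001, 1.0, 0.0, -0.0]
ft_force: [-3.1, -2.3, 2.3]
width: 0.0268
grip_force: 60.2
```

>>> send_rows(
  motion=[0,0,0,0,0,0,0,0,0,0,0,0,0,0,0,0,0,0,0,0,0,0,0,0],
  gripper=-0.2,
)

```text
t: 20.18
tcp_pos: [0.5468, 0.1962, 0.1787]
tcp_rot: [0.001, 1.0, 0.0, 0.0]
ft_force: [-0.1, -0.3, -0.6]
width: 0.0513
grip_force: 0.0
```

```bash
python3 -c "
from h import *
s=status.read_state();print(s['t'],s['tcp_pos'],s['ft_force'],s['width'],s['grip_force'])"
```

```text
20.175 [0.5468154  0.19617859 0.17868526] [-0.06636165 -0.3152559  -0.64413368] 0.051280748766345134 0.0
```

The gripper is free and reads no force. I'll rise clear and check.

>>> send_rows(
  motion=[0,0,-0.3,0,0,0,0,0,-0.7,0,0,0,0,0,-0.8,0,0,0,0,0,-0.5,0,0,0,0,0,0,0,0,0],
)

```text
t: 20.8
tcp_pos: [0.5477, 0.1964, 0.3194]
tcp_rot: [0.001, 1.0, 0.001, 0.002]
ft_force: [-0.6, 0.6, -0.1]
width: 0.0513
grip_force: 0.0
```

```bash
python3 -c "
from h import *
s=status.read_state();print(s['tcp_pos'],s['ft_force'])
c=snap('side','s4');a=c['color']
for d in (.074,): print(proj(c,[.5467,.196,.13-d+.15]),proj(c,[.5467,.196,.13]))
x=cv2.resize(a[150:240,200:320],(800,600),interpolation=cv2.INTER_CUBIC)
cv2.imwrite('pics/g.png',x[:,:,::-1])"
```

```text
[0.54765619 0.19643314 0.31939981] [-0.62725487  0.6225722  -0.12192231]
[251.25349283 192.75814383] [252.0084987  219.89136083]
```

View pics/g.png

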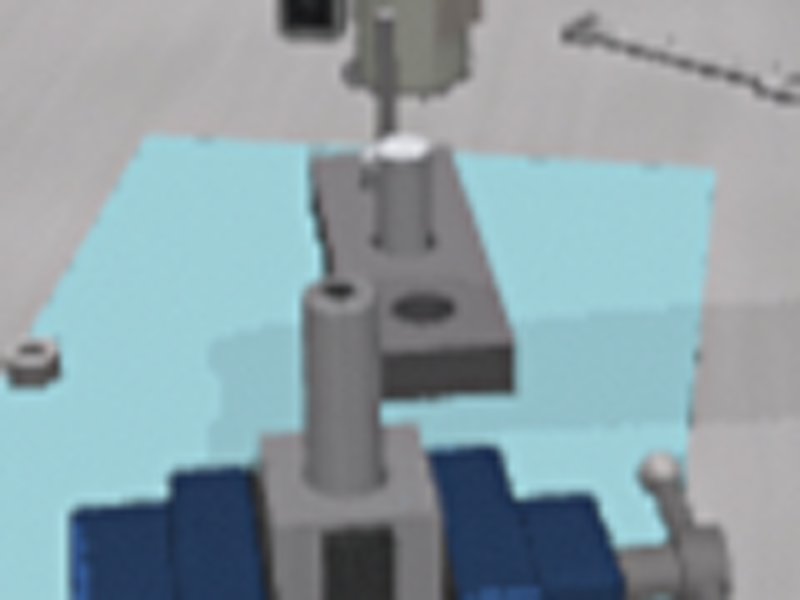

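The cartridge stands upright in the bore with its top at crop (340,290), which is v≈193 and matches the predicted depth of about 74 mm. The stand parts are undisturbed.

```bash
python3 -c "
from h import *
print(workorder.sign_off())"
```

```text
the job is handed in; nothing more can be done
None
```

I pushed the cartridge down onto the stop about 74 mm below the mouth with roughly 10 N. The ball clicked into the groove (read from the force drop), I let go and backed off, and the job is handed in; no verdict came back.

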